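# Stamp a tea tin on its side, turn it, and stamp its end

### The job

Slide the blue tea tin squarely against the spring-loaded stamp with the white label on its long side, until it is fully home against the two rubber stops; then draw it back, turn it on the counter and do the same with the white label on its end, and leave the tin standing there with its end label against the stamp. The stamp must land near the middle of each label's width, wholly on the label: never press it in on the bare paint. Keep the tin upright and leave the cup, mug and jar where they are.

Things in the scene. Friction and masses are not known exactly. Their poses are not given: they have to be found in the camera images.
- tin: loose tea tin standing on the counter: closed blue box, yellow panel on the flush lid, about 0.4 kg (varies), 150 mm long (its x), 100 mm wide (y), 70 mm high (z, up). Too wide to grip; it slides under about 2 to 5 N. Origin: centre of its underside. White labels, 60 mm wide, 55 mm high, folded 14 mm over the lid edge, on its +y long side and +x end only; rest bare blue.
- side_label (a point): middle of the white label on the tin's long side, at stamp height (tin frame 0, +50, +34 mm), on the surface
- end_label (a point): middle of the white label on the tin's end, at stamp height (tin frame +75, 0, +34 mm), on the surface
- stand: green bent-steel bracket fixed to the counter, carrying the stamp. Its +y (level) is the direction in which the tin is pushed on to the stamp, x is across, z up. Origin: on the counter under the middle of the stamp's front face when that is out. All of it lies within x -25 to +25 mm and y 0 to 130 mm; the upright is 66 mm high at y = 40 to 46 mm.
- stops (a point): point midway between the ends of the two black round rubber stops (stand frame 0, +12, +34 mm). The stops are 10 mm thick, at x = -20 and +20 mm, and end at y = +12 mm: a tin fully home rests on both, its face at y = 12 mm. The counter on both sides of the bracket (|x| above 25 mm) is clear, so fingers can reach behind the tin's face there.
- stamp (a joint): travel of the stamp plate into the bracket in m: 0 fully out, 0.012 when the tin is home against the rubber stops; at least 0.0085 makes a print. Its spring starts at 1 N, reaches about 5 N when home, and pushes the tin back a few mm if nothing holds it.
- stamp_face (a point): centre of the front of the red stamp plate, 28 mm wide and 30 mm high, 34 mm above the counter; it moves with the plate along the stand's y
- clay_cup: terracotta cup, bystander, 72 mm across, 75 mm high, origin at centre of underside
- steel_mug: steel cup without a handle, bystander, 72 mm across, 80 mm high, origin at centre of underside
- spice_jar: amber jar with green cap, bystander, 66 mm across, 100 mm high, origin at centre of underside
Things that resemble listed ones, but are neither listed nor needed, are in the scene too. Of the things that look like the tin, the largest one is meant. What is shaped like the stand but brown or purple is not meant.

How it is judged:
On the way, in this order (a step that is already met when the one before it is completed fails the run):
1. the tin's long-side label is pressed on the stamp: stamp in at least 8.5 mm, label centre within 13 mm of the stamp's centre, square within 0.12 rad (value of joint stamp above 0.0085 m and horizontal distance between side_label and stamp_face below 0.013 m and angle between the y axis of tin and the y axis of stand, either way round below 0.12 rad), for 0.15 s.
2. the tin is drawn back: the stamp is out again and the side label is more than 30 mm away (value of joint stamp below 0.003 m and horizontal distance between side_label and stamp_face above 0.03 m), for 0.1 s.
3. the tin's end label is pressed on the stamp in the same way (value of joint stamp above 0.0085 m and horizontal distance between end_label and stamp_face below 0.013 m and angle between the x axis of tin and the y axis of stand, either way round below 0.12 rad), for 0.15 s.
At the end, for the whole second after the job is handed in: both labels have been pressed, side first, then end; the tin stands upright on the counter (tilt under 0.1 rad), at rest, its end label facing the stamp (within 25 mm of it, square within 0.2 rad); cup, mug and jar stand within 30 mm of where they were (horizontal distance between end_label and stamp_face below 0.025 m and angle between the x axis of tin and the y axis of stand, either way round below 0.2 rad and angle between tin's own z axis and vertical below 0.1 rad and height (world z) of tin below 0.01 m and linear speed of tin below 0.01 m/s and distance of each of clay_cup, steel_mug, spice_jar from where it was at the start of the episode below 0.03 m and angle between each of clay_cup, steel_mug, spice_jar's own z axis and vertical below 0.15 rad); the robot touches nothing.
It fails at once if the stamp is pressed in by more than 6 mm while neither label's centre is within 18 mm of it (bare paint printed) (value of joint stamp above 0.006 m and horizontal distance between each of side_label, end_label and stamp_face above 0.018 m).
It fails at once if the tin is tipped by more than 0.5 rad (angle between tin's own z axis and vertical above 0.5 rad).
It fails at once if a bystander is knocked over or pushed by more than 30 mm (angle between any of clay_cup, steel_mug, spice_jar's own z axis and vertical above 0.6 rad or distance of any of clay_cup, steel_mug, spice_jar from where it was at the start of the episode above 0.03 m).
It also fails if it takes over 72 s, if anything falls off the work surface, if the arm or the gripper's body presses on something with over 40 N, if the wrist force passes 120 N, or if a joint passes its speed limit or range.

### The arm

A 7-joint arm with a two-finger parallel gripper is mounted at the origin on the work surface. World frame = base frame: x ahead of the robot, y to its left, z up, the work surface at z = 0. Lengths are in m, angles in rad, forces in N, time in s.
With the tool pointing down it reaches from about 0.4 to 0.85 m from the base axis. Payload 10.4 kg.
Tool frame: the origin (TCP) lies midway between the tips of the shut fingers; the grasp point (between the pads) lies 19 mm behind it; z points along the fingers, y is the line along which they close (so a half turn about z gives the same grasp; the last joint's range is limited). The gripper opens to 85 mm and grips with 20 to 120 N. Pads are 22 mm wide; open, the fingers measure 114 mm over their backs; the gripper's body (76 mm by 85 mm) begins 54 mm behind the grasp point. The pads swing forward as they close: fully open they stand 13 mm farther back than shut.
Start: joints at [-1.204, 0.332, -0.065, 1.46, 0.022, 1.35, -0.088], TCP at [0.237, 0.578, 0.231] pointing down, gripper open.
Joint ranges: [-2.6, 2.6], [-0.5, 2.12], [-1.47, 1.34], [0.16, 2.42], [-1.27, 4.41], [0.06, 2.06], [-2.6, 2.6]. Speed limits (rad/s): [2.22, 2.22, 2.79, 2.79, 3.14, 3.14, 3.14].

### API

Orientations are given as a unit quaternion [x, y, z, w].
In Python, from workcell import status, eyes, ticket gives the robot as it stands.
- The arm moves only by the tool drive_tool, never from a script. Its argument "commands" is a list of rows, each a list of 5 numbers: the opening, from -1 (shut) to 1 (fully open), then the shift along the tool's x, y, z scaled (see below), then the turn about the tool's z scaled (see below). In form: [[grip, x, y, z, yaw], ...]. A call has exactly 10 rows; each row is the pose to reach, as a shift and turn from the pose commanded when the call began, along the tool's axes at that moment, turning the shorter way round; what a row does not reach only later rows make up. The controller multiplies each number of a shift by 50 cm and each number of a turn by pi rad. A row lasts 1/12 s, in which the tool goes at most 41.7 mm and 7.16 degrees, less where a joint would pass 70% of its speed; a pose out of reach is approached as far as the arm can. A call with a number of a shift or a turn outside -1 to 1 is refused whole. A call with a gripper value outside its range is refused whole. The fingers move at their own pace and stop on an object; "grip_force" is the grip in N (left out, the last holds). Time passes only in rows, so rows that repeat a pose let the fingers close, or fill a call up. It gives the time, the measured TCP pose, the force, the opening and the grip force at its end, in the units of the state.
- status.get_state(): the state, without advancing time (a new reading comes with each control period).
- eyes.snapshot(name): name is "scene" or "top" or "wrist"; returns (picture, depth): 400x640x3 uint8, red, green, blue; 400x640 float32, m along the optical axis (not along the pixel's ray), 0 where there is no reading.
- eyes.camera_params(name): a dict with "fovy" (degrees; the focal length in pixels is half the picture's height over the tangent of half this angle, whatever the lens; pixels are square), "cx", "cy" (the principal point, pixels), "R" (3x3) and "t" (3): a world point X has camera coordinates R X + t; the wrist camera has in their place "mount" (4x4, takes a point from camera to tool coordinates, whose origin is the TCP and whose axes are the flange's). Camera axes: x right, y down, z forward; pixel columns grow to the right and rows downward; lengths in m; the calibration is good to about 2 mm. A picture is of the moment at which its call begins: read the wrist's pose just before it. camera_params takes no time and is no camera call.
- ticket.sign_off(): hands the job in; it is judged then, once.
The state is a dict: "clock": time; "qpos": joint angles; "joint_velocities": joint speeds; "effort": joint torques, N m; "ee_pos": TCP position; "ee_rot": TCP orientation; "contact_force": force on the tool from outside, world axes, zero at the start; "ft_torque": the same for the moment, N m; "grip_width": finger opening in m; "grip_force": force on a finger pad.
Only numpy, scipy, OpenCV 4.12 (cv2) and the standard library are available. Lean on these libraries where they do the work, as an engineer would, in place of code of your own. Each camera call takes 0.05 s, during which the arm holds its last target. There are 200 camera calls.

## Working session

There is one attempt and no reset: what is moved stays moved. The work goes in short steps, Python scripts to look and compute and a tool call to move; the robot and the scene stay as the last step left them, time stands still between calls to the robot, and variables do not carry over. Pictures are saved under pics/ and viewed, at most 14 in all, crops included, and the job is handed in when it is done.

Besides the shell and the picture viewer there is one more tool, called after "Request:" as name(argument=value, ...) on one line, values as JSON. drive_tool: Moves the arm, as the interface text tells. Shifts and turns lie within -1 to 1; 1 stands for 50 cm of shift or pi rad of turn. Its arguments: {"type":"object","properties":{"commands":{"type":"array"},"grip_force":{"type":"number"}},"required":["commands"]}

```bash
mkdir -p pics; ls; cat > h.py <<'E'
import numpy as np,cv2
from workcell import status,eyes,ticket
def K(c):
    p=eyes.camera_params(c); f=200/np.tan(np.radians(p['fovy']/2)); return p,f
def snap(c,name=None):
    im,d=eyes.snapshot(c)
    if name: cv2.imwrite('pics/'+name,cv2.cvtColor(im,cv2.COLOR_RGB2BGR))
    return im,d
def ray(c,uv,z):
    p,f=K(c); R=np.array(p['R']);t=np.array(p['t'])
    uv=np.atleast_2d(np.array(uv,float))
    d=np.c_[(uv[:,0]-p['cx'])/f,(uv[:,1]-p['cy'])/f,np.ones(len(uv))]@R
    o=-R.T@t
    return o+d*((z-o[2])/d[:,2])[:,None]
E
python3 - <<'E'
from h import *
for c in('top','scene','wrist'):
    snap(c,c+'0.png'); print(c,eyes.camera_params(c))
print(status.get_state())
E
```

```text
pics
top {'fovy': 44.73508543050271, 'cx': 329.99750502278556, 'cy': 201.4262842686835, 'R': array([[-0.02839938, -0.99906557, -0.03257999],
       [-0.9830405 ,  0.03382165, -0.18024284],
       [ 0.18117632,  0.02690867, -0.98308243]]), 't': array([0.01453884, 0.55066308, 1.10812168])}
scene {'fovy': 55.542992412328154, 'cx': 320.0351645766747, 'cy': 196.16439147159926, 'R': array([[-0.76075637,  0.64889561,  0.01357296],
       [ 0.39266754,  0.47680777, -0.78642644],
       [-0.51678036, -0.59294927, -0.6175348 ]]), 't': array([ 0.44714953, -0.17236579,  1.35343785])}
wrist {'fovy': 68.26329605508884, 'cx': 314.5943981538932, 'cy': 202.31904021096517, 'mount': array([[-1.70761222e-04, -9.56838807e-01, -2.90619112e-01,
         7.43062844e-02],
       [ 9.99999910e-01, -2.76147115e-04,  3.21613636e-04,
        -1.41105911e-03],
       [-3.87986037e-04, -2.90619031e-01,  9.56838768e-01,
        -1.43325947e-01],
       [ 0.00000000e+00,  0.00000000e+00,  0.00000000e+00,
         1.00000000e+00]])}
{'clock': 0.15, 'qpos': array([-1.20362061,  0.33271747, -0.06471638,  1.46069203,  0.02155651,
        1.34988872, -0.08849851]), 'joint_velocities': array([ 1.83162109e-04, -2.48637582e-03,  9.82762065e-05, -1.20083539e-03,
        4.87754695e-04, -6.61630855e-04, -8.70731086e-04]), 'effort': array([-4.34195954e-05, -6.25830460e+01,  4.86685219e-02, -3.91854787e+01,
        1.61890610e-02,  7.51327520e-03, -6.46946049e-06]), 'ee_pos': array([0.23736615, 0.57789341, 0.23073141]), 'ee_rot': array([ 1.93645134e-01,  9.81071509e-01, -4.96465792e-04, -1.01386319e-04]), 'contact_force': array([ 1.00456971, -0.33875759,  0.38954939]), 'ft_torque': array([ 0.01015317, -0.02098721, -0.04663901]), 'grip_force': 0.0, 'grip_width': 0.08560597629636021}
```

View pics/top0.png

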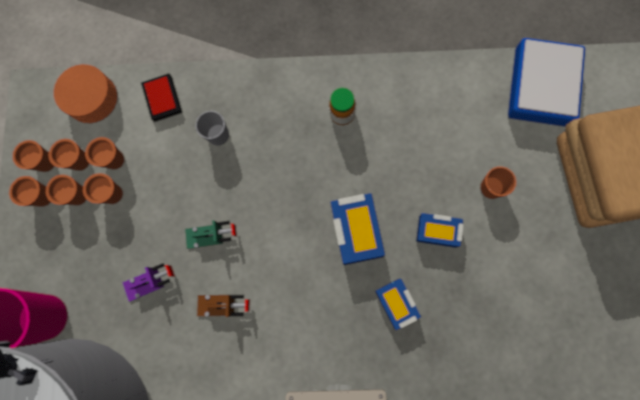

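View pics/scene0.png

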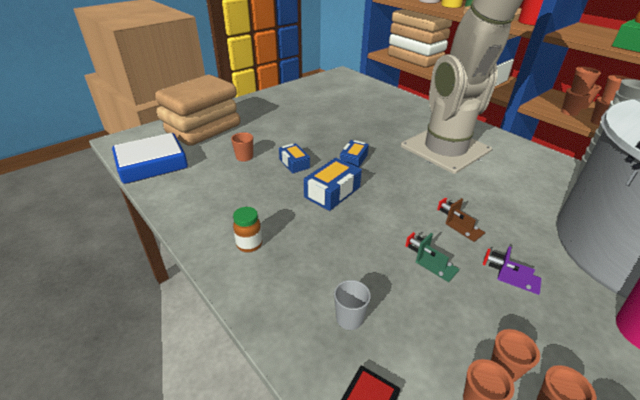

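The top view shows the tin at (357,228), with its side label facing left and its end label facing up. The green stand is at (212,235), with its red stamp facing right at (234,231). The small tins and the purple and brown stands are decoys. Next I'll measure positions.

```bash
cat >> h.py <<'E'
def cloud(c,d):
    p,f=K(c); v,u=np.mgrid[:400,:640]
    X=np.stack([(u-p['cx'])/f*d,(v-p['cy'])/f*d,d],-1)
    return (X-np.array(p['t']))@np.array(p['R'])
def comps(m,amin=15):
    n,l,s,c=cv2.connectedComponentsWithStats(m.astype(np.uint8))
    return [(l==i,s[i],c[i]) for i in range(1,n) if s[i][4]>=amin]
def hsv(im): return cv2.cvtColor(im,cv2.COLOR_RGB2HSV)
def panel(im,c='top'):
    "largest yellow panel: rect on z=.07"
    h=hsv(im); m=(h[...,0]>15)&(h[...,0]<32)&(h[...,1]>170)&(h[...,2]>120)
    m[:120]=0; m[:,500:]=0
    k=max(comps(m),key=lambda a:a[1][4]); pts=np.argwhere(k[0])[:,::-1]
    P=ray(c,pts,.07)[:,:2]; r=cv2.minAreaRect((P*1000).astype(np.float32))
    return r,P
def tin(im,c='top'):
    r,P=panel(im,c); b=cv2.boxPoints(r); e=[b[1]-b[0],b[2]-b[1]]; e=max(e,key=np.linalg.norm)
    ctr=P.mean(0)*1000; a=np.degrees(np.arctan2(e[1],e[0]))
    w=np.linalg.eigh(np.cov(P.T))[1][:,1]
    return ctr,np.array(r[0]),r[1],a,np.degrees(np.arctan2(w[1],w[0]))
E
python3 - <<'E'
from h import *
im,d=snap('top'); C=cloud('top',d); h=hsv(im)
print('tin',tin(im))
# blue+white+yellow union via depth near 0.07
r=C[180:280,310:405]; m=(r[...,2]>.06)&(r[...,2]<.08)
P=np.argwhere(m)
rr=cv2.minAreaRect((r[m][:,:2]*1000).astype(np.float32)); print('top by depth',rr,r[m].mean(0))
s=C[205:260,175:245]; print('noise ground z',C[300:330,300:320,2].mean(),C[300:330,300:320,2].std())
hh=h[205:260,175:245]
g=(hh[...,0]>60)&(hh[...,0]<95)&(hh[...,1]>80); rd=((hh[...,0]<8)|(hh[...,0]>172))&(hh[...,1]>130)
for n,m in(('g',g),('r',rd)):
    q=s[m]; print(n,len(q),q.min(0).round(3),q.max(0).round(3),q.mean(0).round(4))
q=s[g]; low=q[q[:,2]<.012]; hi=q[q[:,2]>.055]
for n,a in(('low',low),('hi',hi)): print(n,len(a),cv2.minAreaRect((a[:,:2]*1000).astype(np.float32)) if len(a) else'')
c=im[140:300,150:420]; cv2.imwrite('pics/crop1.png',cv2.resize(c,None,fx=2.9,fy=2.9,interpolation=cv2.INTER_CUBIC)[...,::-1])
E
```

```text
tin (array([480.92314639, -72.89663755]), array([481.17630005, -72.94358826]), (97.60508728027344, 47.18974304199219), np.float32(9.750739), np.float64(-170.22010806878595))
top by depth ((483.85394287109375, -62.67083740234375), (150.58567810058594, 100.62699127197266), 9.841958045959473) [ 0.48254784 -0.06292668  0.06967998]
noise ground z 0.0033688827259037227 0.06860904603394824
g 566 [ 0.457  0.266 -0.   ] [0.51  0.357 0.069] [0.4821 0.3095 0.0216]
r 41 [0.479 0.229 0.025] [0.505 0.235 0.053] [0.4926 0.2312 0.0425]
low 346 ((483.60516357421875, 314.0995178222656), (47.06154251098633, 86.39256286621094), 6.356655597686768)
hi 66 ((486.03814697265625, 272.30548095703125), (45.15901565551758, 6.358267307281494), 6.022626876831055)
```

View pics/crop1.png

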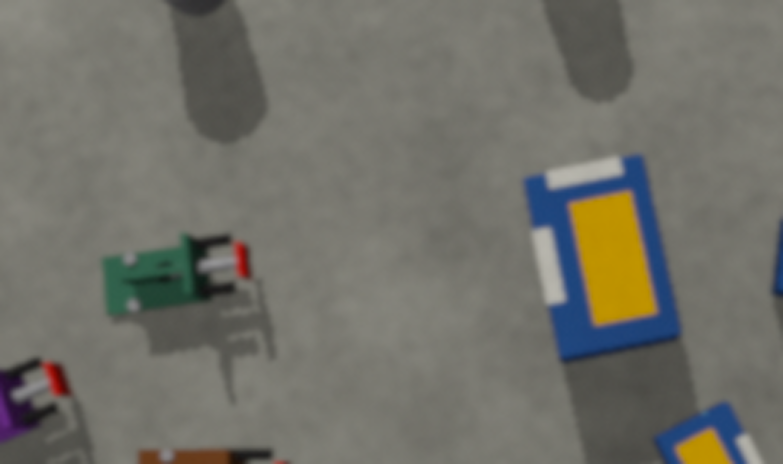

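```bash
cat >> h.py <<'E'
from scipy.spatial.transform import Rotation as Ro
def pose():
    s=status.get_state(); R=Ro.from_quat(s['ee_rot']).as_matrix()
    return s['ee_pos']*1000,np.degrees(np.arctan2(R[1,0],R[0,0])),s
def rows(T,p=None,psi=None):
    "T: list of (x,y,z mm,psi deg tool-x heading) -> rows x,y,z,yaw"
    if p is None: p,psi,s=pose()
    c,s_=np.cos(np.radians(psi)),np.sin(np.radians(psi))
    for t in T:
        d=np.array(t[:3])-p; y=-((t[3]-psi+180)%360-180)/180
        print([float(round(v,3)) for v in((d[0]*c+d[1]*s_)/500,(d[0]*s_-d[1]*c)/500,-d[2]/500,y)])
E
python3 -c "
from h import *
print(pose()[:2])
t=np.radians(99.8);n=np.array([np.cos(t),np.sin(t)])
a=np.array([483.3,-62.8])-76*n; print(a)
rows([(*a,200,99.8),(*a,3,99.8)])"
```

```text
(array([237.40909878, 577.91669574, 230.84348427]), np.float64(157.66691876796781))
[ 496.23592194 -137.69100028]
[-1.023, -1.127, 0.062, 0.321]
[-1.023, -1.127, 0.456, 0.321]
```

Request:
drive_tool(commands=[[1,-0.55,-0.6,0.06,0.2],[1,-0.55,-0.6,0.06,0.2],[1,-0.55,-0.6,0.06,0.2],[1,-0.55,-0.6,0.06,0.2],[1,-0.55,-0.6,0.06,0.2],[1,-0.55,-0.6,0.06,0.2],[1,-0.55,-0.6,0.06,0.2],[1,-0.55,-0.6,0.06,0.2],[1,-0.55,-0.6,0.06,0.2],[1,-0.55,-0.6,0.06,0.2]])

```text
clock: 1.03
ee_pos: [0.3784, 0.193, 0.2011]
ee_rot: [0.488, 0.873, 0.0, -0.0]
contact_force: [0.2, -1.0, 0.0]
grip_width: 0.0854
grip_force: 0.0
```

```bash
python3 -c "
from h import *
print(pose()[:2])
a=np.array([496.2,-137.7])
rows([(*a,200,99.8),(*a,3,99.8)])"
```

```text
(array([378.38973505, 193.03193914, 201.13916377]), np.float64(121.56624142046972))
[-0.687, -0.146, 0.002, 0.121]
[-0.687, -0.146, 0.396, 0.121]
```

Request:
drive_tool(commands=[[1,-0.687,-0.146,0.002,0.121],[1,-0.687,-0.146,0.002,0.121],[1,-0.687,-0.146,0.002,0.121],[1,-0.687,-0.146,0.002,0.121],[1,-0.687,-0.146,0.002,0.121],[1,-0.687,-0.146,0.002,0.121],[1,-0.687,-0.146,0.002,0.121],[1,-0.687,-0.146,0.002,0.121],[1,-0.687,-0.146,0.002,0.121],[1,-0.687,-0.146,0.002,0.121]])

```text
clock: 1.87
ee_pos: [0.4962, -0.1395, 0.2004]
ee_rot: [0.646, 0.763, -0.001, 0.001]
contact_force: [-0.0, 1.1, -0.3]
grip_width: 0.0853
grip_force: 0.0
```

Request:
drive_tool(commands=[[1,0,0,0.05,0],[1,0,0,0.1,0],[1,0,0,0.15,0],[1,0,0,0.2,0],[1,0,0,0.25,0],[1,0,0,0.3,0],[1,0,0,0.34,0],[1,0,0,0.34,0],[1,0,0,0.34,0],[1,0,0,0.34,0]])

```text
clock: 2.7
ee_pos: [0.4967, -0.1344, 0.0314]
ee_rot: [0.643, 0.765, 0.0, 0.0]
contact_force: [0.1, -1.0, 0.3]
grip_width: 0.0854
grip_force: 0.0
```

```bash
python3 - <<'E'
from h import *
print(pose()[:2])
snap('scene','s1.png')
a=np.array([496.2,-137.7])
rows([(*a,3,99.8)])
E
```

```text
(array([ 496.72421886, -134.4271093 ,   31.4466451 ]), np.float64(99.90047597733741))
[-0.006, -0.003, 0.057, 0.001]
```

View pics/s1.png

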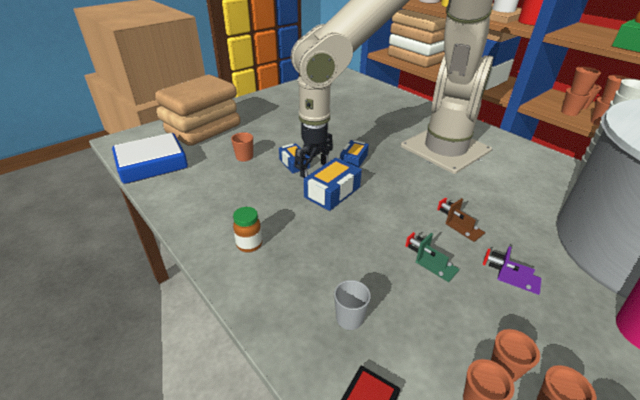

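```bash
cat >> h.py <<'E'
def hand(c,psi,off):
    t=np.radians(psi); return np.array(c)-off*np.array([np.cos(t),np.sin(t)])
E
cat > plan.py <<'E'
from h import *
p,psi,_=pose(); p=np.array([496.5,-136.5,p[2]]) if 0 else p
c=np.array([483.3,-62.8]); h=99.8; hs=96.2
L=[]
for o in (73,70,67,64,62): L.append((*hand(c,h,o),4,h))
S=[]
R=185.;phi=28.
s1=np.radians(3.6+phi)*R; s2=np.radians(phi)*R; N=int(round((s1+s2)/6.5)); ds=(s1+s2)/N
s=0
for i in range(N*20):
    th=h-np.degrees(s/R) if s<s1 else hs-phi+np.degrees((s-s1)/R)
    c=c+ds/20*np.array([np.cos(np.radians(th)),np.sin(np.radians(th))]); s+=ds/20
    th=h-np.degrees(s/R) if s<s1 else hs-phi+np.degrees((s-s1)/R)
    if i%20==19: S.append((*hand(c,th,61),4,th))
print('end tin',c,th,N)
A=[L[0]]*3+[L[1],L[2],L[3],L[4]]+[L[4]]*0; A+=S; 
while len(A)%10: A.append(A[-1])
for k in range(0,len(A),10):
    print('call',k//10); rows(A[k:k+10],p,psi); p=np.array(A[k+9][:3]);psi=A[k+9][3]
E
python3 plan.py
```

```text
end tin [505.96859666 126.07330983] 96.19999999999987 30
call 0
[-0.0, -0.003, 0.055, 0.001]
[-0.0, -0.003, 0.055, 0.001]
[-0.0, -0.003, 0.055, 0.001]
[0.006, -0.003, 0.055, 0.001]
[0.012, -0.003, 0.055, 0.001]
[0.018, -0.003, 0.055, 0.001]
[0.022, -0.003, 0.055, 0.001]
[0.037, -0.007, 0.055, 0.012]
[0.05, -0.01, 0.055, 0.023]
[0.063, -0.013, 0.055, 0.034]
call 1
[0.013, -0.004, -0.0, 0.011]
[0.026, -0.008, -0.0, 0.022]
[0.039, -0.011, -0.0, 0.033]
[0.052, -0.013, -0.0, 0.044]
[0.066, -0.016, -0.0, 0.055]
[0.079, -0.017, -0.0, 0.066]
[0.093, -0.019, -0.0, 0.077]
[0.106, -0.019, -0.0, 0.088]
[0.12, -0.02, -0.0, 0.099]
[0.133, -0.02, -0.0, 0.11]
call 2
[0.013, -0.004, -0.0, 0.011]
[0.026, -0.008, -0.0, 0.022]
[0.039, -0.01, -0.0, 0.031]
[0.051, -0.005, -0.0, 0.02]
[0.064, 0.0, -0.0, 0.009]
[0.077, 0.005, -0.0, -0.002]
[0.09, 0.008, -0.0, -0.013]
[0.103, 0.012, -0.0, -0.024]
[0.116, 0.015, -0.0, -0.035]
[0.129, 0.018, -0.0, -0.046]
call 3
[0.013, 0.004, -0.0, -0.011]
[0.026, 0.008, -0.0, -0.022]
[0.039, 0.011, -0.0, -0.033]
[0.052, 0.013, -0.0, -0.044]
[0.066, 0.016, -0.0, -0.055]
[0.079, 0.017, -0.0, -0.066]
[0.093, 0.019, -0.0, -0.077]
[0.093, 0.019, -0.0, -0.077]
[0.093, 0.019, -0.0, -0.077]
[0.093, 0.019, -0.0, -0.077]
```

Request:
drive_tool(commands=[[1,0,-0.003,0.055,0.001],[1,0,-0.003,0.055,0.001],[1,0,-0.003,0.055,0.001],[1,0.006,-0.003,0.055,0.001],[1,0.012,-0.003,0.055,0.001],[1,0.018,-0.003,0.055,0.001],[1,0.022,-0.003,0.055,0.001],[1,0.037,-0.007,0.055,0.012],[1,0.05,-0.01,0.055,0.023],[1,0.063,-0.013,0.055,0.034]])

```text
clock: 3.58
ee_pos: [0.4845, -0.105, 0.0034]
ee_rot: [0.684, 0.729, 0.0, 0.001]
contact_force: [0.1, -3.3, 0.9]
grip_width: 0.0852
grip_force: 0.0
```

Request:
drive_tool(commands=[[1,0.013,-0.004,0,0.011],[1,0.026,-0.008,0,0.022],[1,0.039,-0.011,0,0.033],[1,0.052,-0.013,0,0.044],[1,0.066,-0.016,0,0.055],[1,0.079,-0.017,0,0.066],[1,0.093,-0.019,0,0.077],[1,0.106,-0.019,0,0.088],[1,0.12,-0.02,0,0.099],[1,0.133,-0.02,0,0.11]])

```text
clock: 4.42
ee_pos: [0.4696, -0.039, 0.0031]
ee_rot: [0.799, 0.601, -0.0, 0.0]
contact_force: [-0.9, -3.8, 1.4]
grip_width: 0.0852
grip_force: 0.0
```

```bash
python3 - <<'E'
from h import *
p=pose();print(p[:2],p[2]['contact_force'])
im,d=snap('top','t2.png'); C=cloud('top',d)
print(tin(im))
E
```

```text
(array([469.58119654, -38.97094704,   3.06267871]), np.float64(73.8504365672362)) [-0.93456817 -3.77771465  1.40457744]
(array([ 309.33419498, -143.90185449]), array([ 309.34802246, -143.74232483]), (61.57526397705078, 29.27916717529297), np.float32(24.371134), np.float64(-154.50500625208585))
```

View pics/t2.png

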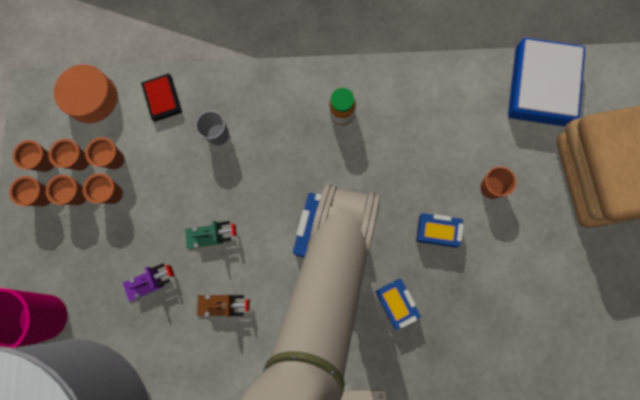

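The arm hides most of the tin, but its label side is visible at about (308,225) and tracks the hand. I'll continue.

Request:
drive_tool(commands=[[1,0.013,-0.004,0,0.011],[1,0.026,-0.008,0,0.022],[1,0.039,-0.01,0,0.031],[1,0.051,-0.005,0,0.02],[1,0.064,0,0,0.009],[1,0.077,0.005,0,-0.002],[1,0.09,0.008,0,-0.013],[1,0.103,0.012,0,-0.024],[1,0.116,0.015,0,-0.035],[1,0.129,0.018,0,-0.046]])

```text
clock: 5.3
ee_pos: [0.4969, 0.0209, 0.0029]
ee_rot: [0.752, 0.659, 0.0, 0.0]
contact_force: [-0.1, -4.9, 2.3]
grip_width: 0.0854
grip_force: 0.0
```

Request:
drive_tool(commands=[[1,0.013,0.004,0,-0.011],[1,0.026,0.008,0,-0.022],[1,0.039,0.011,0,-0.033],[1,0.052,0.013,0,-0.044],[1,0.066,0.016,0,-0.055],[1,0.079,0.017,0,-0.066],[1,0.093,0.019,0,-0.077],[1,0.093,0.019,0,-0.077],[1,0.093,0.019,0,-0.077],[1,0.093,0.019,0,-0.077]])

```text
clock: 6.13
ee_pos: [0.5117, 0.0658, 0.0026]
ee_rot: [0.668, 0.744, -0.0, -0.0]
contact_force: [0.5, 0.2, 0.1]
grip_width: 0.0857
grip_force: 0.0
```

```bash
python3 - <<'E'
from h import *
p=pose();print(p[:2],p[2]['contact_force'])
im,d=snap('wrist','w3.png'); np.save('w3.npy',d)
im2,d=snap('scene','s3.png')
cv2.imwrite('pics/c3.png',np.vstack([im,im2])[:, :, ::-1][:, :, :].repeat(1,0)[::1]) if 0 else cv2.imwrite('pics/c3.png',cv2.resize(np.hstack([im,im2])[...,::-1],(800,250)))
E
```

```text
(array([511.70030724,  65.79182403,   2.61821908]), np.float64(96.10776141946447)) [0.5371576  0.23750639 0.08666726]
```

View pics/w3.png

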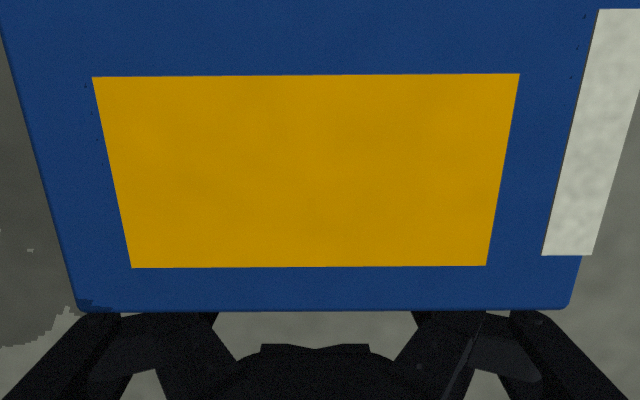

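The wrist view shows the tin square against both fingers, with lid near corners at about (80,309) and (570,307). I'll lift to see tin and stamp together.

Request:
drive_tool(commands=[[1,-0.02,0,0,0],[1,-0.03,0,-0.05,0],[1,-0.03,0,-0.13,0],[1,-0.03,0,-0.21,0],[1,-0.03,0,-0.29,0],[1,-0.03,0,-0.37,0],[1,-0.03,0,-0.44,0],[1,-0.03,0,-0.44,0],[1,-0.03,0,-0.44,0],[1,-0.03,0,-0.44,0]])

```text
clock: 7.07
ee_pos: [0.5133, 0.0499, 0.2222]
ee_rot: [0.669, 0.744, -0.0, -0.0]
contact_force: [1.1, 0.2, 0.2]
grip_width: 0.085
grip_force: 0.0
```

```bash
cat >> h.py <<'E'
def wcloud(d,st):
    p,f=K('wrist'); M=np.array(p['mount']); R=Ro.from_quat(st['ee_rot']).as_matrix()
    v,u=np.mgrid[:400,:640]
    X=np.stack([(u-p['cx'])/f*d,(v-p['cy'])/f*d,d],-1)
    return (X@M[:3,:3].T+M[:3,3])@R.T+st['ee_pos']
def rect(P): return cv2.minAreaRect((P[:,:2]*1000).astype(np.float32))
E
python3 - <<'E'
from h import *
p=pose();print(p[:2])
im,d=snap('wrist','w4.png'); C=wcloud(d,p[2]); h=hsv(im)
m=(C[...,2]>.062)&(C[...,2]<.078)&(d>0)&((h[...,0]>100)&(h[...,0]<125)&(h[...,1]>120)|(h[...,0]<32)&(h[...,0]>15)&(h[...,1]>150))
k=max(comps(m),key=lambda a:a[1][4]); print('lid',rect(C[k[0]]),k[1])
m=((h[...,0]<8)|(h[...,0]>172))&(h[...,1]>130)&(d>0)
for k in comps(m,60): q=C[k[0]];print('red',k[1],k[2],q.mean(0),q.min(0),q.max(0),rect(q))
m=(h[...,0]>60)&(h[...,0]<95)&(h[...,1]>80)&(d>0)
for k in comps(m,100):
    q=C[k[0]];print('green',k[1],q.mean(0)); hi=q[(q[:,2]>.06)&(q[:,2]<.07)]; lo=q[q[:,2]<.01]
    for a in(hi,lo): print(len(a),rect(a) if len(a)else'')
E
```

```text
(array([513.25055718,  49.86841016, 222.19294568]), np.float64(96.07381333264794))
lid ((506.0163879394531, 130.02349853515625), (149.17044067382812, 99.27862548828125), 6.616183280944824) [  235    47   164   111 14779]
red [105   0  48  20 529] [128.67674858   8.9489603 ] [0.31772164 0.19819555 0.0413433 ] [ 2.69062167e-01  1.95430662e-01 -8.99687000e-05] [0.33001477 0.21490345 0.05213793] ((300.32635498046875, 205.8762664794922), (16.312936782836914, 61.96489715576172), 66.03096008300781)
red [302   0  27   3  80] [315.05     1.0125] [0.49382001 0.22865994 0.02551239] [0.48073907 0.22734007 0.02166484] [0.50679952 0.23039331 0.0294926 ] ((493.7976989746094, 228.6170196533203), (26.236146926879883, 1.0017051696777344), 6.271798610687256)
green [ 532  273   66   54 2577] [ 0.78406275 -0.03480719  0.09989067]
0 
3 ((918.6649169921875, -70.24222564697266), (2.4065279960632324, 33.945167541503906), 50.26397705078125)
```

View pics/w4.png

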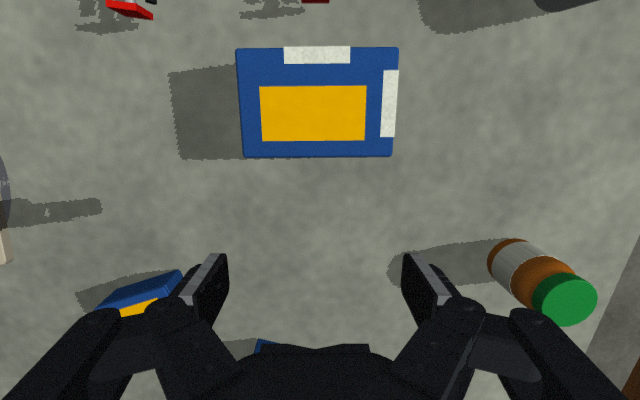

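The wrist view shows the tin at (317,102) with the stamp straight ahead at (315,1). They are aligned to 1.4 mm and about 0.3°. Now I'll push straight.

```bash
cat >> h.py <<'E'
O=np.array([493.8,228.6]);HS=96.27;u=np.array([np.cos(np.radians(HS)),np.sin(np.radians(HS))]);r=np.array([u[1],-u[0]])
def W(x,y,z,psi=HS): return (*(O+x*r+y*u),z,psi)
def S(q): q=np.array(q)[:2]-O; return np.array([q@r,q@u])
E
python3 -c "
from h import *
p=pose();print(S(p[0]),S([506,130]))
rows([W(1,-173,80),W(1,-173,4)])
print();rows([W(1,y,4) for y in (-167,-160,-153,-146,-139,-132,-125,-119,-113,-108)],np.array(W(1,-173,4)[:3]),HS)"
```

```text
[  -0.48695778 -179.67739434] [  1.35853644 -99.34261109]
[0.013, 0.003, 0.283, -0.001]
[0.013, 0.003, 0.435, -0.001]

[0.012, 0.0, -0.0, -0.0]
[0.026, 0.0, -0.0, -0.0]
[0.04, 0.0, -0.0, -0.0]
[0.054, 0.0, -0.0, -0.0]
[0.068, 0.0, -0.0, -0.0]
[0.082, 0.0, -0.0, -0.0]
[0.096, 0.0, -0.0, -0.0]
[0.108, 0.0, -0.0, -0.0]
[0.12, 0.0, -0.0, -0.0]
[0.13, 0.0, -0.0, -0.0]
```

Request:
drive_tool(commands=[[1,0.013,0.003,0.07,-0.001],[1,0.013,0.003,0.14,-0.001],[1,0.013,0.003,0.21,-0.001],[1,0.013,0.003,0.28,-0.001],[1,0.013,0.003,0.35,-0.001],[1,0.013,0.003,0.4,-0.001],[1,0.013,0.003,0.435,-0.001],[1,0.013,0.003,0.435,-0.001],[1,0.013,0.003,0.435,-0.001],[1,0.013,0.003,0.435,-0.001]])

```text
clock: 7.95
ee_pos: [0.5147, 0.0567, 0.0058]
ee_rot: [0.667, 0.745, -0.0, 0.0]
contact_force: [0.6, 0.6, 1.0]
grip_width: 0.0856
grip_force: 0.0
```

Request:
drive_tool(commands=[[1,0.012,0,0,0],[1,0.026,0,0,0],[1,0.04,0,0,0],[1,0.054,0,0,0],[1,0.068,0,0,0],[1,0.082,0,0,0],[1,0.096,0,0,0],[1,0.108,0,0,0],[1,0.12,0,0,0],[1,0.13,0,0,0]])

```text
clock: 8.78
ee_pos: [0.5072, 0.122, 0.0053]
ee_rot: [0.667, 0.745, -0.0, 0.0]
contact_force: [0.6, -6.7, 4.1]
grip_width: 0.0852
grip_force: 0.0
```

```bash
python3 - <<'E'
from h import *
p=pose();print(S(p[0]),p[0][2],p[1],p[2]['contact_force'])
im,d=snap('wrist','w5.png'); C=wcloud(d,pose()[2]); h=hsv(im)
m=(C[...,2]>.055)&(C[...,2]<.085)&(d>0)
P=C[m]*1000; s=(P[:,:2]-O)@np.c_[r,u]; print('lid stand-frame',np.percentile(s,[1,99],axis=0))
rows([W(1,y,4) for y in (-105,-103,-102,-101,-100,-99,-98,-97)])
E
```

```text
[   1.71191017 -107.47978424] 5.277268981879802 96.28744065843445 [ 0.57180115 -6.66507049  4.0959017 ]
lid stand-frame [[ -71.41569405 -114.41751179]
 [  73.57621193   -9.6292381 ]]
[0.003, -0.001, 0.002, 0.0]
[0.007, -0.001, 0.002, 0.0]
[0.009, -0.001, 0.002, 0.0]
[0.011, -0.001, 0.002, 0.0]
[0.013, -0.001, 0.002, 0.0]
[0.015, -0.001, 0.002, 0.0]
[0.017, -0.001, 0.002, 0.0]
[0.019, -0.001, 0.002, 0.0]
```

Request:
drive_tool(commands=[[1,0.003,0,0,0],[1,0.006,0,0,0],[1,0.008,0,0,0],[1,0.01,0,0,0],[1,0.012,0,0,0],[1,0.014,0,0,0],[1,0.016,0,0,0],[1,0.017,0,0,0],[1,0.017,0,0,0],[1,0.017,0,0,0]])

```text
clock: 9.67
ee_pos: [0.5063, 0.1286, 0.0052]
ee_rot: [0.668, 0.744, -0.001, 0.0]
contact_force: [-0.5, -9.2, 4.3]
grip_width: 0.085
grip_force: 0.0
```

```bash
python3 - <<'E'
from h import *
p=pose();print(S(p[0]),p[0][2],p[1],p[2]['contact_force'])
im,d=snap('scene','s6.png')
cv2.imwrite('pics/s6c.png',cv2.resize(im[130:330,270:520],None,fx=3,fy=3,interpolation=cv2.INTER_CUBIC)[...,::-1])
E
```

```text
[   1.52075275 -100.76768785] 5.20964214668498 96.20083301660817 [-0.53699378 -9.20313989  4.31867119]
```

View pics/s6c.png

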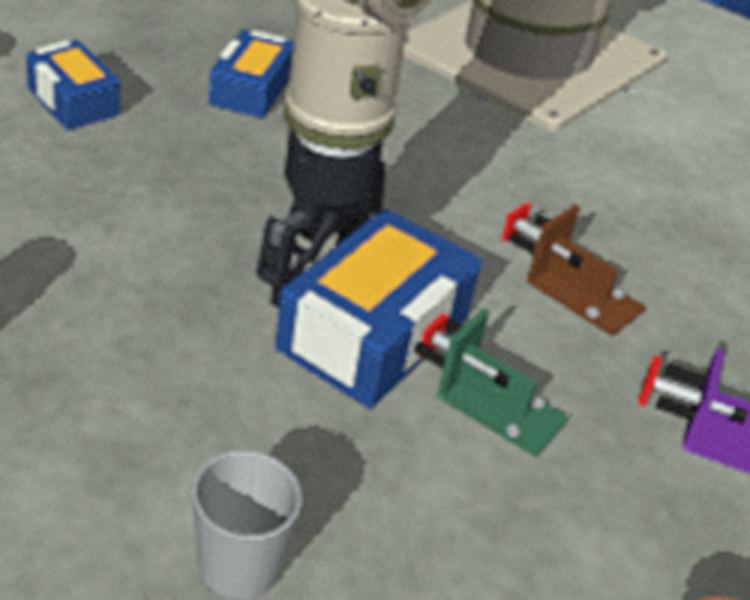

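The stamp (crop (432,340)) sits mid-label and the tin is nearly home. I'll push a bit more until the stops resist.

Request:
drive_tool(commands=[[1,0.002,0,0,0],[1,0.004,0,0,0],[1,0.006,0,0,0],[1,0.008,0,0,0],[1,0.008,0,0,0],[1,0.008,0,0,0],[1,0.008,0,0,0],[1,0.008,0,0,0],[1,0.008,0,0,0],[1,0.008,0,0,0]])

```text
clock: 10.55
ee_pos: [0.5061, 0.1291, 0.0052]
ee_rot: [0.669, 0.744, -0.002, 0.001]
contact_force: [-0.5, -21.3, 7.1]
grip_width: 0.0856
grip_force: 0.0
```

```bash
python3 -c "
from h import *
p=pose();print(S(p[0]))
rows([W(1,-112,8),W(1,-112,110),W(0,38,110),W(0,38,8)])"
```

```text
[   1.3402525  -100.20686477]
[-0.024, -0.001, -0.006, -0.001]
[-0.024, -0.001, -0.21, -0.001]
[0.276, -0.004, -0.21, -0.001]
[0.276, -0.004, -0.006, -0.001]
```

Request:
drive_tool(commands=[[1,-0.015,0,0,0],[1,-0.03,0,0,0],[1,-0.035,0,-0.06,0],[1,-0.035,0,-0.14,0],[1,-0.035,0,-0.21,0],[1,0.03,0,-0.23,0],[1,0.1,0,-0.23,0],[1,0.18,0,-0.23,0],[1,0.268,-0.003,-0.23,0],[1,0.268,-0.003,-0.23,0]])

```text
clock: 11.38
ee_pos: [0.4865, 0.2771, 0.12]
ee_rot: [0.663, 0.749, 0.001, -0.002]
contact_force: [-1.3, 0.3, 0.3]
grip_width: 0.0856
grip_force: 0.0
```

```bash
python3 -c "
from h import *
p=pose();print(S(p[0]),p[0][2],p[2]['contact_force'])
rows([W(0,38,8)])"
```

```text
[-2.0044053  48.99355896] 120.04694781535237 [-1.28631075  0.28111184  0.3332043 ]
[-0.022, 0.004, 0.224, 0.004]
```

```bash
python3 -c "
from h import *
for i in range(2):
  im,d=snap('wrist','w7.png')
  p=pose();print(S(p[0]),p[0][2],p[1],p[2]['joint_velocities'].round(2))
m=(d>0);C=wcloud(d,p[2])
rows([W(0,38,8)])"
```

```text
[-1.4081088  45.25945922] 119.90940260992993 96.79675066726807 [ 0.05 -0.02  0.07  0.04  0.03 -0.    0.04]
[-0.76106688 41.87841053] 119.92645776440955 96.5956702449124 [ 0.04 -0.02  0.05  0.02  0.02  0.    0.01]
[-0.008, 0.001, 0.224, 0.002]
```

Request:
drive_tool(commands=[[1,0,0,0,0],[1,0,0,0.06,0],[1,0,0,0.12,0],[1,0,0,0.18,0],[1,0,0,0.22,0],[1,0,0,0.22,0],[1,-0.01,0,0.22,0],[1,-0.02,0,0.22,0],[1,-0.03,0,0.22,0],[1,-0.04,0,0.22,0]])

```text
clock: 12.32
ee_pos: [0.493, 0.2468, 0.0118]
ee_rot: [0.668, 0.745, 0.001, 0.0]
contact_force: [-0.9, 3.9, -0.3]
grip_width: 0.0856
grip_force: 0.0
```

Request:
drive_tool(commands=[[1,-0.014,0,0,0],[1,-0.028,0,0,0],[1,-0.042,0,0,0],[1,-0.056,0,0,0],[1,-0.07,0,0,0],[1,-0.084,0,0,0],[1,-0.098,0,0,0],[1,-0.112,0,0,0],[1,-0.126,0,0,0],[1,-0.14,0,0,0]])

```text
clock: 13.15
ee_pos: [0.4997, 0.177, 0.0103]
ee_rot: [0.667, 0.745, -0.0, -0.0]
contact_force: [-0.1, 4.3, 1.2]
grip_width: 0.0854
grip_force: 0.0
```

```bash
python3 - <<'E'
from h import *
p=pose();print(S(p[0]),p[0][2],p[1],p[2]['contact_force'])
im,d=snap('top','t8.png'); print(tin(im))
im,d=snap('scene')
cv2.imwrite('pics/s8c.png',cv2.resize(im[130:330,270:520],None,fx=3,fy=3,interpolation=cv2.INTER_CUBIC)[...,::-1])
E
```

```text
[  0.22403187 -51.94782763] 10.28007764014149 96.28400439106267 [-0.13742334  4.25506873  1.15769412]
(array([502.39816866, 104.57923101]), array([502.96490479, 104.59936523]), (97.43675994873047, 47.087867736816406), np.float32(6.3236885), np.float64(-173.72231947592527))
```

View pics/s8c.png

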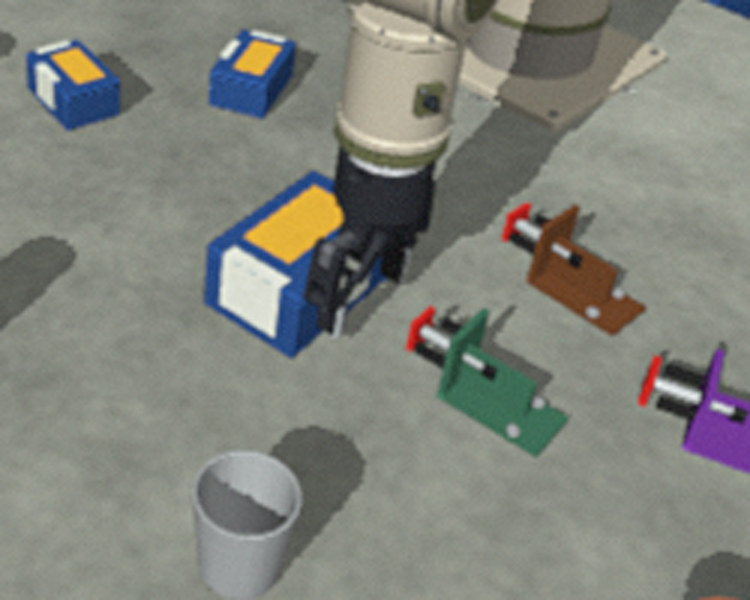

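```bash
cat > arc.py <<'E'
from h import *
p,psi,s=pose(); print(s['qpos'].round(2))
im,d=snap('top'); C=cloud('top',d); h=hsv(im)
m=(h[...,0]>55)&(h[...,0]<80)&(h[...,1]>150)&(d>0)
for k in comps(m,40): print('jar?',k[2],C[k[0]].mean(0))
q=C[100:150,190:235]; q=q[(q[...,2]>.07)&(q[...,2]<.09)]; print('mug',q.mean(0) if len(q) else '')
R=72.; c0=hand(p[:2],psi,62); ir=c0+R*np.array([np.sin(np.radians(psi)),-np.cos(np.radians(psi))])
A=[]
for i in range(1,31):
    a=np.radians(3*i); M=np.array([[np.cos(a),-np.sin(a)],[np.sin(a),np.cos(a)]])
    A.append((*(ir+M@(p[:2]-ir)),8,psi+3*i)); e=ir+M@(c0-ir)
print('tin end',e,S(e))
q,z=p,psi
for k in range(0,30,10):
    print('call');rows(A[k:k+10],q,z);q=np.array(A[k+9][:3]);z=A[k+9][3]
E
python3 arc.py
```

```text
[-0.9   0.41  0.55  1.95 -0.28  0.86 -0.09]
jar? [341.98714653  99.47557841] [ 0.78651264 -0.03948044  0.09909391]
mug [0.74574664 0.28446064 0.0770393 ]
tin end [585.77397135  50.07632342] [  71.92654873 -187.50062958]
call
[-0.008, -0.006, 0.004, -0.017]
[-0.016, -0.012, 0.004, -0.033]
[-0.024, -0.018, 0.004, -0.05]
[-0.033, -0.023, 0.004, -0.067]
[-0.041, -0.027, 0.004, -0.083]
[-0.051, -0.031, 0.004, -0.1]
[-0.06, -0.035, 0.004, -0.117]
[-0.069, -0.038, 0.004, -0.133]
[-0.079, -0.041, 0.004, -0.15]
[-0.089, -0.043, 0.004, -0.167]
call
[-0.008, -0.006, -0.0, -0.017]
[-0.016, -0.012, -0.0, -0.033]
[-0.024, -0.018, -0.0, -0.05]
[-0.033, -0.023, -0.0, -0.067]
[-0.041, -0.027, -0.0, -0.083]
[-0.051, -0.031, -0.0, -0.1]
[-0.06, -0.035, -0.0, -0.117]
[-0.069, -0.038, -0.0, -0.133]
[-0.079, -0.041, -0.0, -0.15]
[-0.089, -0.043, -0.0, -0.167]
call
[-0.008, -0.006, -0.0, -0.017]
[-0.016, -0.012, -0.0, -0.033]
[-0.024, -0.018, -0.0, -0.05]
[-0.033, -0.023, -0.0, -0.067]
[-0.041, -0.027, -0.0, -0.083]
[-0.051, -0.031, -0.0, -0.1]
[-0.06, -0.035, -0.0, -0.117]
[-0.069, -0.038, -0.0, -0.133]
[-0.079, -0.041, -0.0, -0.15]
[-0.089, -0.043, -0.0, -0.167]
```

Request:
drive_tool(commands=[[1,-0.008,-0.006,0,-0.017],[1,-0.016,-0.012,0,-0.033],[1,-0.024,-0.018,0,-0.05],[1,-0.033,-0.023,0,-0.067],[1,-0.041,-0.027,0,-0.083],[1,-0.051,-0.031,0,-0.1],[1,-0.06,-0.035,0,-0.117],[1,-0.069,-0.038,0,-0.133],[1,-0.079,-0.041,0,-0.15],[1,-0.089,-0.043,0,-0.167]])

```text
clock: 14.13
ee_pos: [0.4823, 0.1309, 0.0099]
ee_rot: [0.45, 0.893, -0.0, -0.001]
contact_force: [-2.6, 1.3, 1.7]
grip_width: 0.0854
grip_force: 0.0
```

```bash
python3 - <<'E'
from h import *
p=pose();print(S(p[0]),p[0][2],p[1],p[2]['contact_force'])
im,d=snap('top','t9.png'); print(tin(im))
E
```

```text
[-22.07289281 -95.83608638] 9.939043041770516 126.50424532662619 [-2.59869265  1.32326913  1.69034072]
(array([520.72897131,  69.0689416 ]), array([520.89929199,  69.78138733]), (97.70799255371094, 48.31634521484375), np.float32(35.34808), np.float64(-144.21882205505563))
```

Request:
drive_tool(commands=[[1,-0.008,-0.006,0,-0.017],[1,-0.016,-0.012,0,-0.033],[1,-0.024,-0.018,0,-0.05],[1,-0.033,-0.023,0,-0.067],[1,-0.041,-0.027,0,-0.083],[1,-0.051,-0.031,0,-0.1],[1,-0.06,-0.035,0,-0.117],[1,-0.069,-0.038,0,-0.133],[1,-0.079,-0.041,0,-0.15],[1,-0.089,-0.043,0,-0.167]])

```text
clock: 15.02
ee_pos: [0.4914, 0.0821, 0.0098]
ee_rot: [0.204, 0.979, -0.0, -0.001]
contact_force: [-3.4, 0.5, 1.3]
grip_width: 0.0853
grip_force: 0.0
```

Request:
drive_tool(commands=[[1,-0.008,-0.006,0,-0.017],[1,-0.016,-0.012,0,-0.033],[1,-0.024,-0.018,0,-0.05],[1,-0.033,-0.023,0,-0.067],[1,-0.041,-0.027,0,-0.083],[1,-0.051,-0.031,0,-0.1],[1,-0.06,-0.035,0,-0.117],[1,-0.069,-0.038,0,-0.133],[1,-0.079,-0.041,0,-0.15],[1,-0.089,-0.043,0,-0.167]])

```text
clock: 15.85
ee_pos: [0.5236, 0.0442, 0.0097]
ee_rot: [-0.057, 0.998, -0.0, -0.001]
contact_force: [-2.0, -1.5, 0.6]
grip_width: 0.0852
grip_force: 0.0
```

```bash
python3 - <<'E'
from h import *
p=pose();print(S(p[0]),p[0],p[1],p[2]['contact_force'])
im,d=snap('top','t10.png'); print(tin(im)); print(p[2]['qpos'].round(2))
E
```

```text
[   9.51364799 -186.53189677] [523.62860831  44.22290777   9.68845598] -173.50096543406164 [-2.02932932 -1.54557743  0.62770505]
(array([ 309.3142075 , -143.86752686]), array([ 309.34802246, -143.74232483]), (61.57526397705078, 29.27916717529297), np.float32(24.371134), np.float64(-154.51617691709782))
[-0.44  0.37  0.31  1.95 -0.15  0.84  1.63]
```

View pics/t10.png

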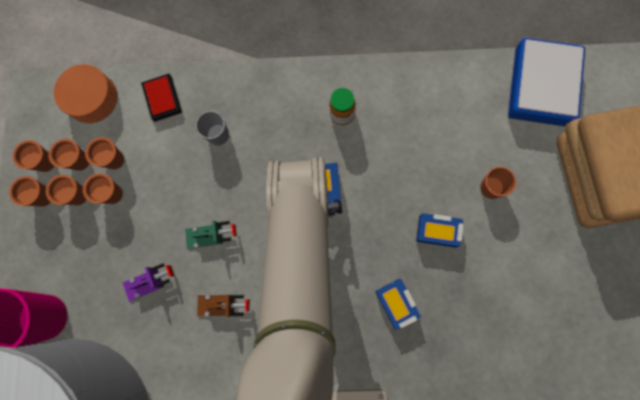

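The turned tin is mostly hidden under the wrist at about (330,190). I'll back off, go over it to the far side, and measure it.

```bash
python3 -c "
from h import *
rows([W(-8,-187,8,186.27),W(-8,-187,200,186.27),W(152,-187,200,186.27)])"
```

```text
[0.037, 0.001, 0.004, 0.002]
[0.037, 0.001, -0.38, 0.002]
[-0.283, -0.002, -0.38, 0.002]
```

Request:
drive_tool(commands=[[1,0.02,0,0,0.002],[1,0.037,0,0,0.002],[1,0.037,0,-0.08,0.002],[1,0.037,0,-0.16,0.002],[1,0.037,0,-0.24,0.002],[1,0.037,0,-0.32,0.002],[1,0,0,-0.38,0.002],[1,-0.08,0,-0.38,0.002],[1,-0.16,-0.002,-0.38,0.002],[1,-0.24,-0.002,-0.38,0.002]])

```text
clock: 16.73
ee_pos: [0.6451, 0.0582, 0.2012]
ee_rot: [-0.053, 0.999, 0.0, 0.001]
contact_force: [0.8, -0.9, 1.2]
grip_width: 0.0856
grip_force: 0.0
```

Request:
drive_tool(commands=[[1,-0.04,0,0,0],[1,-0.04,0,0,0],[1,-0.04,0,0,0],[1,-0.04,0,0,0],[1,-0.04,0,0,0],[1,-0.04,0,0,0],[1,-0.04,0,0,0],[1,-0.04,0,0,0],[1,-0.04,0,0,0],[1,-0.04,0,0,0]])

```text
clock: 17.57
ee_pos: [0.6635, 0.0597, 0.2005]
ee_rot: [-0.053, 0.999, 0.0, 0.0]
contact_force: [-0.2, 0.3, -0.5]
grip_width: 0.0851
grip_force: 0.0
```

```bash
cat >> h.py <<'E'
def lid(name=None):
    p=pose(); im,d=snap('wrist',name); C=wcloud(d,p[2]); h=hsv(im)
    m=(C[...,2]>.062)&(C[...,2]<.078)&(d>0)&((h[...,0]>100)&(h[...,0]<125)&(h[...,1]>120)|(h[...,0]<32)&(h[...,0]>15)&(h[...,1]>150))
    k=max(comps(m),key=lambda a:a[1][4]); R=rect(C[k[0]]); print('lid',R,k[1],'stand',S(R[0]))
    m=((h[...,0]<8)|(h[...,0]>172))&(h[...,1]>130)&(d>0)
    for k in comps(m,40): q=C[k[0]];print('red',k[2],q.mean(0),S(q.mean(0)*1000),rect(q))
    print('hand',S(p[0]),p[0][2],p[1])
E
python3 -c "
from h import *
lid('w11.png')"
```

```text
lid ((589.3466796875, 48.74595642089844), (99.50081634521484, 149.233642578125), 4.204265117645264) [  226    49   176   122 16866] stand [  75.3325916  -189.21322796]
red [521.32767762  25.64369035] [0.49382897 0.22998351 0.03942411] [0.17989299 1.37207132] ((481.6939697265625, 239.544921875), (22.04633140563965, 54.572349548339844), 55.6250114440918)
red [585.54045802 335.45877863] [0.82572229 0.42793698 0.02935824] [351.70718444 161.89408208] ((738.7827758789062, 312.64794921875), (414.1113586425781, 50.77849197387695), 55.475502014160156)
hand [ 150.28703957 -186.4330226 ] 200.48527836996857 -173.89655171656952
```

View pics/w11.png

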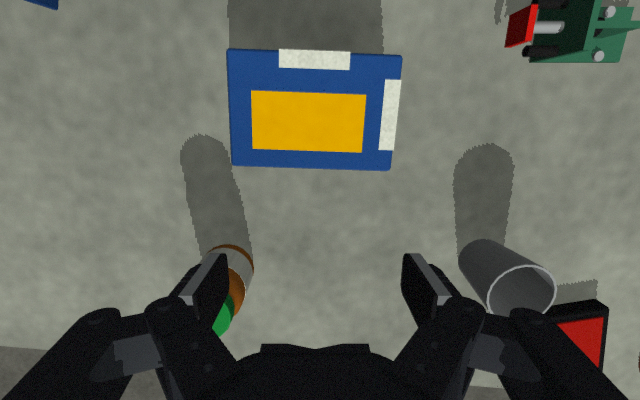

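```bash
python3 -c "
from h import *
rows([W(152,-189,80,186.27),W(152,-189,5,186.27)])
print();rows([W(x,-189,5,186.27) for x in (145,139,132,125,118,111,104,97,90,84)],np.array(W(152,-189,5)[:3]),186.27)
print();rows([W(x,-189,5,186.27) for x in (78,73,69,66,64,62)],np.array(W(84,-189,5)[:3]),186.27)"
```

```text
[-0.003, -0.005, 0.241, -0.001]
[-0.003, -0.005, 0.391, -0.001]

[0.014, 0.0, -0.0, -0.0]
[0.026, 0.0, -0.0, -0.0]
[0.04, 0.0, -0.0, -0.0]
[0.054, 0.0, -0.0, -0.0]
[0.068, 0.0, -0.0, -0.0]
[0.082, 0.0, -0.0, -0.0]
[0.096, 0.0, -0.0, -0.0]
[0.11, 0.0, -0.0, -0.0]
[0.124, 0.0, -0.0, -0.0]
[0.136, 0.0, -0.0, -0.0]

[0.012, 0.0, -0.0, -0.0]
[0.022, 0.0, -0.0, -0.0]
[0.03, 0.0, -0.0, -0.0]
[0.036, -0.0, -0.0, -0.0]
[0.04, 0.0, -0.0, -0.0]
[0.044, 0.0, -0.0, -0.0]
```

Request:
drive_tool(commands=[[1,-0.003,-0.005,0.08,-0.001],[1,-0.003,-0.005,0.16,-0.001],[1,-0.003,-0.005,0.24,-0.001],[1,-0.003,-0.005,0.31,-0.001],[1,-0.003,-0.005,0.36,-0.001],[1,-0.003,-0.005,0.391,-0.001],[1,-0.003,-0.005,0.391,-0.001],[1,-0.003,-0.005,0.391,-0.001],[1,-0.003,-0.005,0.391,-0.001],[1,-0.003,-0.005,0.391,-0.001]])

```text
clock: 18.45
ee_pos: [0.6667, 0.0575, 0.0068]
ee_rot: [-0.055, 0.998, 0.0, 0.001]
contact_force: [0.3, 1.2, 0.3]
grip_width: 0.0855
grip_force: 0.0
```

Request:
drive_tool(commands=[[1,0.014,0,0,0],[1,0.026,0,0,0],[1,0.04,0,0,0],[1,0.054,0,0,0],[1,0.068,0,0,0],[1,0.082,0,0,0],[1,0.096,0,0,0],[1,0.11,0,0,0],[1,0.124,0,0,0],[1,0.136,0,0,0]])

```text
clock: 19.28
ee_pos: [0.597, 0.0498, 0.0048]
ee_rot: [-0.055, 0.998, 0.0, -0.0]
contact_force: [3.9, -0.1, 1.2]
grip_width: 0.0854
grip_force: 0.0
```

Request:
drive_tool(commands=[[1,0.012,0,0,0],[1,0.022,0,0,0],[1,0.03,0,0,0],[1,0.036,0,0,0],[1,0.04,0,0,0],[1,0.043,0,0,0],[1,0.043,0,0,0],[1,0.02,0,0,0],[1,0.01,0,0,0],[1,0.01,0,-0.08,0]])

```text
clock: 20.12
ee_pos: [0.5881, 0.0491, 0.0377]
ee_rot: [-0.055, 0.998, -0.001, -0.007]
contact_force: [-0.5, 1.0, -0.6]
grip_width: 0.0855
grip_force: 0.0
```

Request:
drive_tool(commands=[[1,0,0,-0.08,0],[1,0,0,-0.16,0],[1,0,0,-0.24,0],[1,0,0,-0.32,0],[1,0,0,-0.34,0],[1,0,0,-0.34,0],[1,0,0,-0.34,0],[1,0,0,-0.34,0],[1,0,0,-0.34,0],[1,0,0,-0.34,0]])

```text
clock: 20.95
ee_pos: [0.5921, 0.0493, 0.2132]
ee_rot: [-0.055, 0.998, -0.0, -0.001]
contact_force: [0.4, 0.5, -0.7]
grip_width: 0.0857
grip_force: 0.0
```

```bash
python3 -c "
from h import *
lid('w12.png')"
```

```text
lid ((512.2303466796875, 39.947235107421875), (99.07183074951172, 149.08880615234375), 6.249023914337158) [  231    48   169   113 15566] stand [  -2.2833951 -189.5371454]
red [501.61769352 109.27330174] [0.49314436 0.22966462 0.03997066] [-0.535446    1.12985214] ((492.14739990234375, 234.96615600585938), (29.205886840820312, 15.17965316772461), 7.116058349609375)
hand [  78.15145978 -189.00167174] 213.22175757303788 -173.71220379083232
```

```bash
python3 -c "
from h import *
rows([W(-2,-292,200)])
print();rows([W(-2,y,5) for y in (-286,-280,-273,-266,-259,-252,-245,-238,-231,-224)],np.array(W(-2,-292,5)[:3]),HS)"
```

```text
[0.161, -0.206, 0.027, 0.5]

[0.012, -0.0, -0.0, -0.0]
[0.024, -0.0, -0.0, -0.0]
[0.038, -0.0, -0.0, -0.0]
[0.052, -0.0, -0.0, -0.0]
[0.066, -0.0, -0.0, -0.0]
[0.08, -0.0, -0.0, -0.0]
[0.094, -0.0, -0.0, -0.0]
[0.108, -0.0, -0.0, -0.0]
[0.122, -0.0, -0.0, -0.0]
[0.136, -0.0, -0.0, -0.0]
```

Request:
drive_tool(commands=[[0.2,0.161,-0.206,0.027,0.5],[0.2,0.161,-0.206,0.027,0.5],[0.2,0.161,-0.206,0.027,0.5],[0.2,0.161,-0.206,0.027,0.5],[0.2,0.161,-0.206,0.027,0.5],[0.2,0.161,-0.206,0.027,0.5],[0.2,0.161,-0.206,0.027,0.5],[0.2,0.161,-0.206,0.027,0.5],[0.2,0.161,-0.206,0.027,0.5],[0.2,0.161,-0.206,0.027,0.5]])

```text
clock: 21.83
ee_pos: [0.5238, -0.0619, 0.2008]
ee_rot: [0.542, 0.84, -0.0, -0.0]
contact_force: [-0.3, 0.4, 0.5]
grip_width: 0.0512
grip_force: 0.0
```

```bash
python3 -c "
from h import *
p=pose();print(S(p[0]),p[0][2],p[1])
rows([W(-2,-292,200)])"
```

```text
[  -1.89048953 -292.04863239] 200.80593489547377 114.30639421623435
[0.0, -0.0, 0.002, 0.1]
```

Request:
drive_tool(commands=[[0.2,0,0,0,0.1],[0.2,0,0,0,0.1],[0.2,0,0,0,0.1],[0.2,0,0,0,0.1],[0.2,0,0,0.1,0.1],[0.2,0,0,0.16,0.1],[0.2,0,0,0.16,0.1],[0.2,0,0,0.16,0.1],[0.2,0,0,0.16,0.1],[0.2,0,0,0.16,0.1]])

```text
clock: 22.67
ee_pos: [0.5255, -0.062, 0.1236]
ee_rot: [0.665, 0.747, 0.001, 0.001]
contact_force: [0.2, 0.1, 0.4]
grip_width: 0.0513
grip_force: 0.0
```

```bash
python3 -c "
from h import *
lid()
rows([W(-2,-292,6)])"
```

```text
lid ((514.4784545898438, 19.467121124267578), (99.65196990966797, 107.36004638671875), 6.284188270568848) [  229     0   170   181 25724] stand [  -2.28544703 -210.14027754]
hand [-2.27097334e-01 -2.92344543e+02] 123.60262794078824 96.69941355722679
[0.001, -0.003, 0.235, 0.002]
```

Request:
drive_tool(commands=[[0.2,0,-0.003,0.06,0.001],[0.2,0,-0.003,0.12,0.001],[0.2,0,-0.003,0.18,0.001],[0.2,0,-0.003,0.22,0.001],[0.2,0,-0.003,0.234,0.001],[0.2,0,-0.003,0.234,0.001],[0.2,0,-0.003,0.234,0.001],[0.2,0,-0.003,0.234,0.001],[0.2,0.012,-0.003,0.234,0.001],[0.2,0.024,-0.003,0.234,0.001]])

```text
clock: 23.55
ee_pos: [0.522, -0.0498, 0.0055]
ee_rot: [0.666, 0.746, 0.001, 0.001]
contact_force: [-0.9, -0.7, 1.0]
grip_width: 0.0511
grip_force: 0.0
```

Request:
drive_tool(commands=[[0.2,0.014,0,0,0],[0.2,0.028,0,0,0],[0.2,0.042,0,0,0],[0.2,0.056,0,0,0],[0.2,0.07,0,0,0],[0.2,0.084,0,0,0],[0.2,0.098,0,0,0],[0.2,0.112,0,0,0],[0.2,0.122,0,0,0],[0.2,0.13,0,0,0]])

```text
clock: 24.38
ee_pos: [0.5148, 0.0144, 0.0054]
ee_rot: [0.666, 0.746, 0.001, 0.001]
contact_force: [0.6, -6.2, 5.8]
grip_width: 0.0514
grip_force: 0.0
```

```bash
python3 - <<'E'
from h import *
p=pose();print(S(p[0]),p[0][2],p[1],p[2]['contact_force'])
im,d=snap('wrist','w13.png'); C=wcloud(d,pose()[2])
m=(C[...,2]>.062)&(C[...,2]<.078)&(d>0)
s=(C[m][:,:2]*1000-O)@np.c_[r,u]; print(rect(C[m]),np.percentile(s,[.5,99.5],axis=0))
E
```

```text
[  -2.54190081 -215.19861206] 5.368823310288689 96.46385042489818 [ 0.61509763 -6.23409358  5.77812534]
((508.6538391113281, 56.79378128051758), (123.62660217285156, 112.236083984375), 6.6194071769714355) [[ -59.29857132 -224.1660949 ]
 [  51.67984531 -117.21953954]]
```

View pics/w13.png

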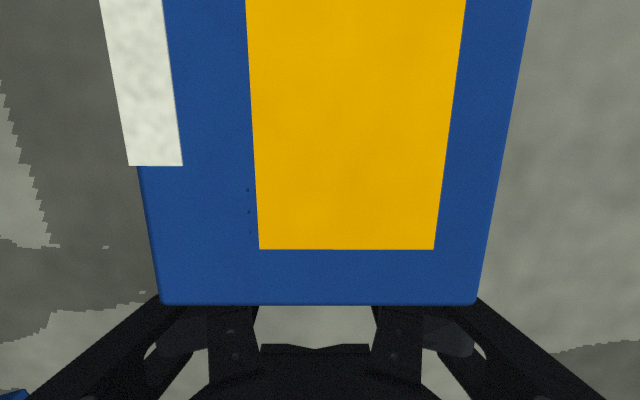

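The tin is square on both fingers, with its near edge at row 303. I'll push about 35 mm more, then recheck alignment.

Request:
drive_tool(commands=[[0.2,0.012,0,0,0],[0.2,0.024,0,0,0],[0.2,0.036,0,0,0],[0.2,0.046,0,0,0],[0.2,0.054,0,0,0],[0.2,0.06,0,0,0],[0.2,0.06,0,0,0],[0.2,0.04,0,0,0],[0.2,0.03,0,-0.02,0],[0.2,0.03,0,-0.1,0]])

```text
clock: 25.27
ee_pos: [0.5085, 0.0276, 0.051]
ee_rot: [0.666, 0.746, -0.004, -0.002]
contact_force: [0.4, 1.3, 0.2]
grip_width: 0.051
grip_force: 0.0
```

Request:
drive_tool(commands=[[0.2,-0.04,0,-0.08,0],[0.2,-0.08,0,-0.16,0],[0.2,-0.1,0,-0.24,0],[0.2,-0.1,0,-0.32,0],[0.2,-0.1,0,-0.36,0],[0.2,-0.1,0,-0.36,0],[0.2,-0.1,0,-0.36,0],[0.2,-0.1,0,-0.36,0],[0.2,-0.1,0,-0.36,0],[0.2,-0.1,0,-0.36,0]])

```text
clock: 26.1
ee_pos: [0.5171, -0.0204, 0.2333]
ee_rot: [0.666, 0.746, -0.001, -0.001]
contact_force: [-0.3, 0.2, -0.6]
grip_width: 0.051
grip_force: 0.0
```

```bash
python3 -c "
from h import *
lid('w14.png')
rows([W(-2,-204,6)])"
```

```text
lid ((504.9183349609375, 104.6280517578125), (99.17230987548828, 91.84500122070312), 5.908061504364014) [  266     0   108   107 10109] stand [  -2.48762677 -124.44465853]
hand [  -3.99352005 -250.01161889] 233.26070351519468 96.48700663041751
[0.092, 0.004, 0.455, 0.001]
```

Request:
drive_tool(commands=[[0.2,0.092,0.003,0.08,0.001],[0.2,0.092,0.003,0.16,0.001],[0.2,0.092,0.003,0.24,0.001],[0.2,0.092,0.003,0.32,0.001],[0.2,0.092,0.003,0.4,0.001],[0.2,0.092,0.003,0.44,0.001],[0.2,0.092,0.003,0.455,0.001],[0.2,0.092,0.003,0.455,0.001],[0.2,0.092,0.003,0.455,0.001],[0.2,0.092,0.003,0.455,0.001]])

```text
clock: 26.98
ee_pos: [0.5156, 0.0257, 0.0087]
ee_rot: [0.667, 0.745, 0.001, 0.001]
contact_force: [0.3, 0.1, 0.0]
grip_width: 0.0512
grip_force: 0.0
```

Request:
drive_tool(commands=[[0.2,0.012,0,0,0],[0.2,0.024,0,0,0],[0.2,0.036,0,0,0],[0.2,0.048,0,0,0],[0.2,0.06,0,0,0],[0.2,0.07,0,0,0],[0.2,0.08,0,0,0],[0.2,0.088,0,0,0],[0.2,0.092,0,0,0],[0.2,0.096,0,0,0]])

```text
clock: 27.82
ee_pos: [0.5096, 0.072, 0.0075]
ee_rot: [0.668, 0.745, -0.0, 0.001]
contact_force: [0.4, -9.0, 6.3]
grip_width: 0.0512
grip_force: 0.0
```

```bash
python3 -c "
from h import *
p=pose();print(S(p[0]),p[0][2],p[1],p[2]['contact_force'])"
```

```text
[  -1.377232  -157.3527792] 7.519460921318485 96.2411581902791 [ 0.44303934 -9.01509412  6.33298297]
```

Request:
drive_tool(commands=[[0.2,0.004,0,0,0],[0.2,0.007,0,0,0],[0.2,0.01,0,0,0],[0.2,0.013,0,0,0],[0.2,0.016,0,0,0],[0.2,0.018,0,0,0],[0.2,0.02,0,0,0],[0.2,0.02,0,0,0],[0.2,0.02,0,0,0],[0.2,0.02,0,0,0]])

```text
clock: 28.65
ee_pos: [0.5087, 0.0792, 0.0075]
ee_rot: [0.668, 0.744, -0.001, 0.002]
contact_force: [1.1, -18.4, 8.7]
grip_width: 0.0512
grip_force: 0.0
```

```bash
python3 -c "
from h import *
p=pose();print(S(p[0]),p[0][2],p[1],p[2]['contact_force'])"
```

```text
[  -1.5509992  -150.14448538] 7.499377877761816 96.12862086828811 [  1.14309587 -18.39135192   8.72856317]
```

Request:
drive_tool(commands=[[0.2,0.004,0,0,0],[0.2,0.004,0,0,0],[0.2,0.004,0,0,0],[0.2,-0.002,0,0,0],[0.2,-0.008,0,0,0],[0.2,-0.014,0,0,0],[0.2,-0.02,0,0,0],[0.2,-0.035,0,0,0],[0.2,-0.06,0,0,0],[0.2,-0.08,0,0,0]])

```text
clock: 29.48
ee_pos: [0.5119, 0.0429, 0.0066]
ee_rot: [0.667, 0.745, -0.0, -0.0]
contact_force: [-0.2, -0.2, 0.5]
grip_width: 0.0515
grip_force: 0.0
```

Request:
drive_tool(commands=[[0.2,-0.04,0,-0.06,0],[0.2,-0.06,0,-0.14,0],[0.2,-0.06,0,-0.22,0],[0.2,-0.06,0,-0.3,0],[0.2,-0.06,0,-0.38,0],[0.2,-0.06,0,-0.44,0],[0.2,-0.06,0,-0.44,0],[0.2,-0.06,0,-0.44,0],[0.2,-0.06,0,-0.44,0],[0.2,-0.06,0,-0.44,0]])

```text
clock: 30.32
ee_pos: [0.5147, 0.0134, 0.2254]
ee_rot: [0.667, 0.745, -0.001, -0.001]
contact_force: [0.7, -0.0, -0.1]
grip_width: 0.0512
grip_force: 0.0
```

```bash
python3 -c "
from h import *
lid()
im,d=snap('scene'); cv2.imwrite('pics/s15.png',cv2.resize(im[130:330,270:520],None,fx=3,fy=3,interpolation=cv2.INTER_CUBIC)[...,::-1])"
```

```text
lid ((501.58892822265625, 132.003662109375), (99.75452423095703, 96.78984832763672), 6.121715068817139) [  263     0   110   116 11178] stand [ -2.80732186 -96.86918416]
hand [  -2.75789757 -216.14317472] 225.4401906008719 96.30231887894696
```

View pics/s15.png

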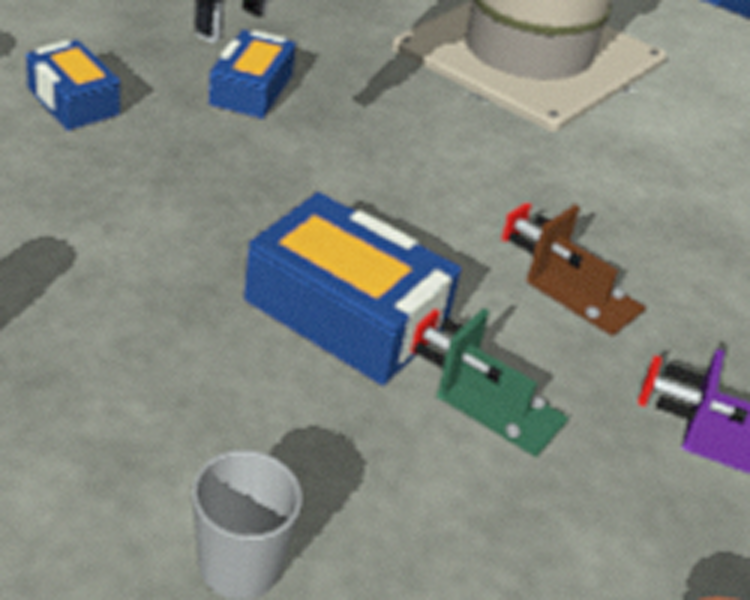

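The end label rests on the stamp at crop (427,330). The tin is upright, the hand is clear, and the mug has not moved.

```bash
python3 -c "
from h import *
print(ticket.sign_off())"
```

```text
the job is handed in; nothing more can be done
None
```

I pressed the side label, then the end label, onto the stamp until the stops resisted, left the tin square with its end label on the stamp, and handed the job in; no verdict came back, and I didn't re-measure the cup, mug and jar at the end (the arm stayed clear of them).

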